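Raise the telescoping kitchen lamp and hold it up

TASK

Someone left a mug on the foot of the telescoping counter lamp, right over its release button: keeping the mug upright, set it in the middle of the cork coaster and let go of it there. Then press the orange button so that the lamp head pops free, and pull the head straight up past the first stop to the second, topmost stop. Finish still gripping the lamp head and holding it fully extended, so that I can tighten the collar; leave the bowl and the two bottles where they stand.

Things in the scene. Friction and masses are not known exactly. Their poses are not given: they have to be found in the camera images.
- stand: fixed lamp foot and outer tube. Origin: on the mast's axis, at counter level. White foot 18 mm thick, 110 mm wide (x), from y = +55 to -175 mm. Black outer tube, 32 mm across (rings to 42), rises on the axis to 105 mm. Centred at (0, -120) mm the foot has a square well, 56 x 56 mm, 15 mm deep, holding the button; the mug stands over it at the start
- button_top (a point): top centre of the round orange button, 40 mm across, in the foot's well; unpressed it is 15 mm above the counter, 3 mm below the foot's top, 120 mm from the mast on the stand's -y side. Press it straight down with closed fingertips: 1.5 N starts it, 5 N bottoms it
- button (a joint): press of the button in m, 0 (up) to 0.006 (fully down); springs back when let go. It unlocks the mast after about 4 mm; the lamp head then pops up 15 mm by itself and stays up. Until then the head is locked down
- lamp_head: black LED bar with a white light strip round its lower edge, on top of the mast: 130 mm long (x, same as the stand's x), 32 mm wide (y), 26 mm high. Origin: centre of its underside, on the mast's axis; its height is 118 mm collapsed, 133 popped, 178 at the first stop, 238 at the second. Grip its middle from above across the 32 mm. If let go it sinks back by its weight
- mast_inner (a joint): how far the thin steel inner tube (15 mm across) with the lamp head is out of the middle tube, m: 0 collapsed, about 0.015 popped, 0.060 at its end (first stop). It moves first, at about 4 N of pull
- mast_mid (a joint): how far the aluminium middle tube (23 mm across) is out of the outer tube, m: 0 to 0.060 (second stop). It follows once the inner tube is at its end; the pull then rises to about 7 N, and rises hard at the second stop
- mug: blue mug, about 0.26 kg, 88 mm high, 72 mm across at the foot, 82 at the rim, wall 4. Origin: centre of its underside. Its handle, on its own +x side, is an upright loop of 10 mm round bar: top bar 71 mm up from 41 to 68 mm out, outer bar 77 mm out from 36 to 60 mm up; pinch it from above across y, about 62 mm out, 60 mm up. It starts upright over the button, 18 mm above the counter
- coaster: round cork coaster, 110 mm across, 8 mm thick, fixed to the counter. Origin: centre of its underside (counter level)
- bowl: white bowl, 110 mm across, 55 mm high, a bystander. Origin: centre of its underside
- sauce: brown sauce bottle with yellow label, 56 mm across, 120 mm high, a bystander. Origin: centre of its underside
- spice: small brown spice bottle, 42 mm across, 85 mm high, a bystander. Origin: centre of its underside
Mind the look-alikes: they are no part of the job. There is more than one size of the coaster; the one meant has the size given above. What is shaped like the mug but purple is not meant.

How it is judged:
On the way, in this order (a step that is already met when the one before it is completed fails the run):
1. the mug stands upright on the coaster, let go (horizontal distance between mug and coaster below 0.02 m and height (world z) of mug between 0.005 and 0.014 m and angle between mug's own z axis and vertical below 0.1 rad and contact force between each of the arm, the fingers and mug below 0.1 N and linear speed of mug below 0.02 m/s), for 0.2 s.
2. the button is pressed (value of joint button above 0.003 m), for 0.02 s.
3. the lamp head is gripped and pulled up to the second stop (value of joint each of mast_inner, mast_mid above 0.053 m and contact force between the fingers and lamp_head above 1 N), for 0.3 s.
At the end, for the whole second after the job is handed in: The fingers still grip the lamp head (over 1 N) with both mast tubes within 7 mm of fully out (second stop), while the mug stands upright (within 0.1 rad), still and untouched on the coaster, its centre within 20 mm of the coaster's (all of step 1 and all of step 3); the arm keeps its last pose, push and grip.
It fails at once if a bystander was moved more than 30 mm or tipped over (distance of any of bowl, sauce, spice from where it was at the start of the episode above 0.03 m or angle between any of bowl, sauce, spice's own z axis and vertical above 0.5 rad).
It fails at once if the mug was tipped by more than about 40 degrees (angle between mug's own z axis and vertical above 0.7 rad).
It also fails if it takes over 69 s, if anything falls off the work surface, if the arm or the gripper's body presses on something with over 40 N, if the wrist force passes 120 N, or if a joint passes its speed limit or range.

ROBOT

A 7-joint arm with a two-finger parallel gripper is mounted at the origin on the work surface. World frame = base frame: x ahead of the robot, y to its left, z up, the work surface at z = 0. Lengths are in m, angles in rad, forces in N, time in s.
With the tool pointing down it reaches from about 0.35 to 0.9 m from the base axis. Payload 8.1 kg.
Tool frame: the origin (TCP) lies on the centre line of the jaws, within the pads' length; the fingertips stand 14 mm ahead of it and the grasp point (between the pads) lies 5 mm behind it; z points along the fingers, y is the direction in which the jaws open and shut (so a half turn about z gives the same grasp; the last joint's range is limited). The gripper opens to 92 mm and grips with 3 to 60 N. Pads are 19 mm wide; open, the fingers measure 130 mm over their backs; the gripper's body (75 mm by 190 mm) begins 47 mm behind the grasp point.
Start: joints at [-0.103, 0.434, 0.025, 1.573, -0.012, 1.134, -0.075], TCP at [0.625, -0, 0.241] pointing down, gripper open.
Joint ranges: [-2.62, 2.62], [-0.44, 2.09], [-1.27, 1.32], [0.08, 2.57], [-1.32, 4.46], [0.12, 2], [-2.74, 2.74]. Speed limits (rad/s): [2.22, 2.22, 3.01, 3.01, 3.14, 3.14, 3.14].

INTERFACE

Orientations are given as a rotation vector (axis times angle).
In Python, from cell import observe, eyes, arm gives the robot as it stands.
- The arm moves only by the tool step_arm, never from a script. Its argument "series" is a list that holds one entry, the list of rows, each a list of 5 numbers: the finger opening in m, from 0 to 0.0918, then the shift along the world's x, y, z in m, then the turn about the world's z in degrees. In form: [[[hand, dx, dy, dz, spin], ...]]. A call has 1 to 20 rows; each row is the pose to reach, as a shift and turn from the pose measured when the call began; what a row does not reach only later rows make up. A row lasts 1/12 s, in which the tool goes at most 41.7 mm and 7.16 degrees, less where a joint would pass 70% of its speed; a pose out of reach is approached as far as the arm can. A call with a gripper value outside its range is refused whole. The fingers move at their own pace and stop on an object; "squeeze" is the grip in N (left out, the last holds). Time passes only in rows, so rows that repeat a pose let the fingers close. It gives the time, the measured TCP pose, the force and the opening at its end, in the units of the state.
- observe(): the state, without advancing time (a new reading comes with each control period).
- eyes.get_image(name): name is "scene" or "side" or "wrist"; returns (picture, depth): 480x640x3 uint8, red, green, blue; 480x640 float32, m along the optical axis (not along the pixel's ray), 0 where there is no reading.
- eyes.camera_params(name): a dict with "intrinsics" (3x3 intrinsics, pixels), "distortion" ([k1, k2, p1, p2, k3] as OpenCV has them; the pictures are not rectified), "position" and "attitude" of the camera in the world. Camera axes: x right, y down, z forward; pixel columns grow to the right and rows downward; lengths in m; the calibration is good to about 2 mm. A picture is of the moment at which its call begins: read the wrist's pose just before it. camera_params takes no time and is no camera call; for the wrist camera it gives the pose at the moment of the call.
- arm.sign_off(): hands the job in, once; it reports no verdict.
The state is a dict: "clock": time; "joints": joint angles; "dq": joint speeds; "joint_efforts": joint torques, N m; "position": TCP position; "ee_rot": TCP orientation; "force": force on the tool from outside, world axes, zero at the start; "ft_torque": the same for the moment, N m; "width": opening from 0.0 (shut) to 1.0 (fully open).
Only numpy, scipy, OpenCV 4.12 (cv2) and the standard library are available. Lean on these libraries where they do the work, as an engineer would, in place of code of your own. Each camera call takes 0.05 s, during which the arm holds its last target.

## Working session

There is one attempt and no reset: what is moved stays moved. The work goes in short steps, Python scripts to look and compute and a tool call to move; the robot and the scene stay as the last step left them, time stands still between calls to the robot, and variables do not carry over. Pictures are saved under pics/ and viewed, and the job is handed in when it is done.

Besides the shell and the picture viewer there is one more tool, called by a JSON object that holds its "op" and its "data", one argument or row to a line. step_arm: Moves the arm, as the interface text tells. Its arguments: {"type":"object","properties":{"series":{"type":"array"},"squeeze":{"type":"number"}},"required":["series"]}

```bash
mkdir -p pics; ls; cat > h.py <<'E'
import numpy as np,cv2
from cell import observe,eyes,arm
def grab(n,tag):
    p=eyes.camera_params(n); im,d=eyes.get_image(n)
    np.savez(f'pics/{tag}.npz',im=im,d=d,K=p['intrinsics'],D=p['distortion'],pos=p['position'],att=np.array(p['attitude']))
    cv2.imwrite(f'pics/{tag}.png',im[:,:,::-1]); return im,d,p
E
python3 - <<'E'
from h import *
print(observe())
for n in['scene','side','wrist']:
    im,d,p=grab(n,n+'0'); print(n,p)
E
```

```text
pics
{'clock': 0.0, 'joints': array([-0.10260742,  0.43523766,  0.02496827,  1.57409926, -0.0115949 ,
        1.13399504, -0.07508914]), 'dq': array([ 0.00115627,  0.00011972, -0.00106628, -0.00081477, -0.00044001,
       -0.00077398, -0.00011465]), 'joint_efforts': array([ 3.89017032e-04, -6.67853522e+01,  9.84863900e-01, -3.14464223e+01,
       -6.05165795e-02,  4.27553023e-02,  1.12382318e-04]), 'position': array([ 6.24508571e-01, -4.98705781e-05,  2.39934945e-01]), 'ee_rot': array([-2.22077109e+00, -2.22067090e+00,  1.92652781e-03]), 'force': array([-0.96373488,  0.44766631,  0.29505853]), 'ft_torque': array([ 0.03986807, -0.05173088,  0.0118664 ]), 'width': 1.0029894661717176}
scene {'intrinsics': array([[561.21540143,   0.        , 328.90834268],
       [  0.        , 561.21540143, 236.98275495],
       [  0.        ,   0.        ,   1.        ]]), 'distortion': array([-0.1203414,  0.       ,  0.       ,  0.       ,  0.       ]), 'position': array([1.23556444, 0.36069046, 0.86458881]), 'attitude': array([-1.35252578, -2.1859566 ,  0.95443592])}
side {'intrinsics': array([[607.15372138,   0.        , 324.22765235],
       [  0.        , 607.15372138, 240.85666909],
       [  0.        ,   0.        ,   1.        ]]), 'distortion': array([-0.11432704,  0.        ,  0.        ,  0.        ,  0.        ]), 'position': array([ 0.1792379 , -0.91153691,  0.68292988]), 'attitude': array([-2.07907594,  0.38919811, -0.21386365])}
wrist {'intrinsics': array([[335.07280168,   0.        , 317.79003358],
       [  0.        , 335.07280168, 238.74796195],
       [  0.        ,   0.        ,   1.        ]]), 'distortion': array([0.00921427, 0.        , 0.        , 0.        , 0.        ]), 'position': array([0.62513189, 0.06504466, 0.38322714]), 'attitude': array([ 2.89376161e+00,  1.46804599e-03, -2.50726478e-03])}
```

View pics/scene0.png

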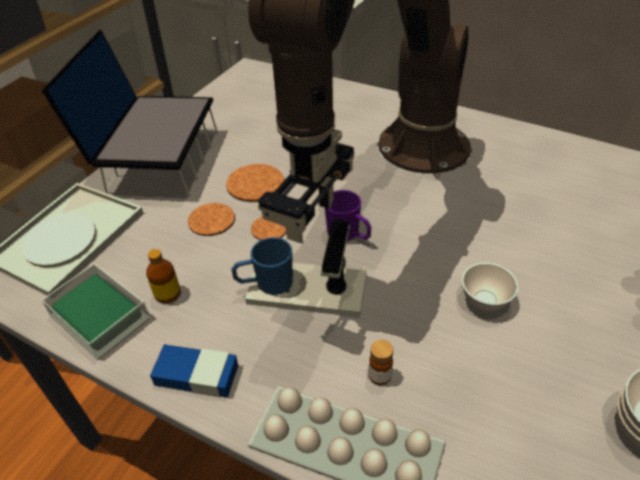

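View pics/side0.png

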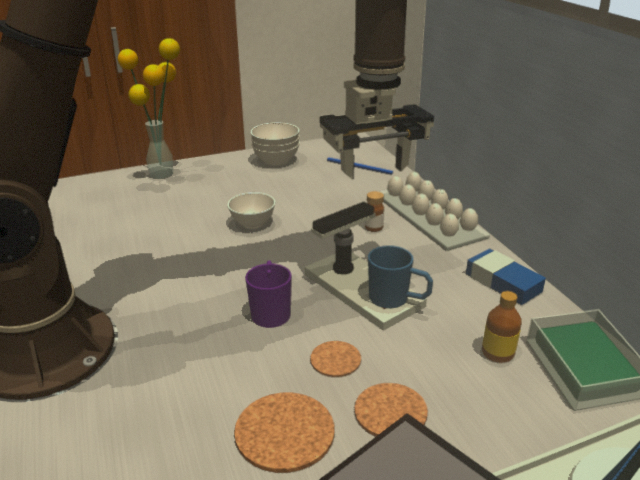

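View pics/wrist0.png

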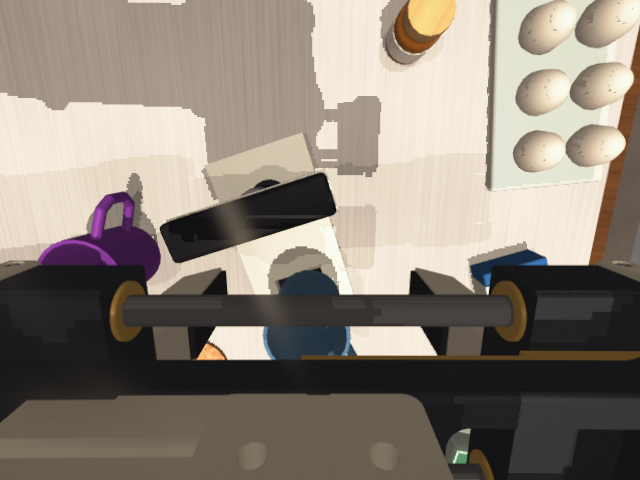

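Mug candidates are the blue one (side 390,277; scene 272,265) and the purple one (side 269,295), so I choose blue. The cork coasters are at side (285,430), (391,410) and (336,358), and I'll pick by measured diameter. Next I measure everything.

```bash
cat >> h.py <<'E'
from scipy.spatial.transform import Rotation as R
def cloud(tag):
    z=np.load(f'pics/{tag}.npz'); h,w=z['d'].shape
    u,v=np.meshgrid(np.arange(w),np.arange(h))
    q=cv2.undistortPoints(np.stack([u,v],-1).reshape(-1,1,2).astype(np.float64),z['K'],z['D']).reshape(h,w,2)
    P=np.dstack([q*z['d'][...,None],z['d']])
    W=P@R.from_rotvec(z['att']).as_matrix().T+z['pos']
    W[z['d']==0]=np.nan
    return z['im'],W
def circ(xy):
    # algebraic circle fit, lstsq
    A=np.c_[2*xy,np.ones(len(xy))]; s=np.linalg.lstsq(A,(xy**2).sum(1),rcond=None)[0]
    return s[:2],np.sqrt(s[2]+s[:2]@s[:2])
E
python3 - <<'E'
from h import *
for t in['scene0','side0']:
    im,W=cloud(t); hsv=cv2.cvtColor(im,cv2.COLOR_RGB2HSV); H,S,V=[hsv[...,i].astype(int) for i in range(3)]
    z=W[...,2]; x=W[...,0]
    print(t,'table z',np.nanmedian(z[(abs(z)<.01)]))
    def comps(name,m,minn=150):
        n,l,st,c=cv2.connectedComponentsWithStats((m&np.isfinite(z)).astype(np.uint8))
        for i in range(1,n):
            if st[i,4]<minn: continue
            P=W[l==i]; lo=np.percentile(P,1,axis=0); hi=np.percentile(P,99,axis=0)
            xy=P[:,:2].astype(np.float32)
            (cx,cy),r=cv2.minEnclosingCircle(xy[:,:])
            print(name,np.round(c[i]),st[i,4],'lo',lo.round(3),'hi',hi.round(3),'mec',round(cx,3),round(cy,3),'d',round(2*r,3))
    comps('cork',(H<16)&(S>110)&(V>90)&(z<.02)&(z>-.005)&(x<.8))
    comps('purple',(H>135)&(H<165)&(S>80)&(z>-.01))
    comps('blue',(H>90)&(H<120)&(S>70)&(z>.005)&(z<.13)&(x<.9)&(x>.4))
    b=(V<60)&(z>.105)&(z<.16)&(x>.4)&(x<.8)
    comps('bar',b)
E
```

```text
scene0 table z -0.0006977718807270605
cork [254. 181.] 1559 lo [ 0.272 -0.39   0.005] hi [ 0.409 -0.261  0.014] mec 0.338 -0.331 d 0.164
cork [211. 219.] 1173 lo [ 0.448 -0.393  0.002] hi [ 0.553 -0.29   0.011] mec 0.495 -0.345 d 0.126
cork [266. 229.] 515 lo [ 0.448 -0.245 -0.001] hi [ 0.506 -0.164  0.01 ] mec 0.461 -0.206 d 0.093
purple [347. 213.] 1195 lo [ 0.362 -0.083  0.005] hi [0.543 0.024 0.145] mec 0.47 -0.029 d 0.232
blue [100. 140.] 358 lo [ 0.403 -0.706  0.103] hi [ 0.544 -0.648  0.13 ] mec 0.475 -0.675 d 0.16
blue [271. 265.] 1921 lo [ 0.576 -0.152  0.024] hi [ 0.666 -0.06   0.107] mec 0.629 -0.112 d 0.116
blue [177. 364.] 1299 lo [ 0.833 -0.188  0.01 ] hi [ 0.899 -0.108  0.038] mec 0.871 -0.148 d 0.098
blue [227. 375.] 471 lo [ 0.81  -0.072  0.007] hi [ 0.876 -0.042  0.037] mec 0.841 -0.059 d 0.072
bar [109. 143.] 1343 lo [ 0.403 -0.712  0.105] hi [ 0.554 -0.448  0.159] mec 0.441 -0.579 d 0.287
bar [335. 246.] 974 lo [ 0.511 -0.009  0.124] hi [0.636 0.052 0.147] mec 0.571 0.021 d 0.137
side0 table z -0.000966884482414776
cork [335. 358.] 1389 lo [ 0.427 -0.246  0.001] hi [ 0.505 -0.167  0.007] mec 0.467 -0.206 d 0.088
cork [388. 406.] 2499 lo [ 0.447 -0.381  0.004] hi [ 0.551 -0.293  0.01 ] mec 0.5 -0.344 d 0.112
cork [284. 432.] 6049 lo [ 0.272 -0.395  0.003] hi [ 0.406 -0.258  0.012] mec 0.338 -0.322 d 0.152
purple [269. 291.] 1734 lo [ 0.364 -0.092  0.004] hi [ 0.437 -0.012  0.088] mec 0.404 -0.039 d 0.111
blue [520. 279.] 910 lo [ 0.83  -0.197  0.007] hi [ 0.899 -0.113  0.036] mec 0.868 -0.153 d 0.103
bar [343. 218.] 805 lo [ 0.51  -0.015  0.129] hi [0.632 0.038 0.145] mec 0.573 0.015 d 0.132
bar [452. 450.] 458 lo [ 0.463 -0.571  0.105] hi [ 0.515 -0.448  0.108] mec 0.489 -0.51 d 0.137
```

```bash
python3 - <<'E'
from h import *
for t in['scene0','side0']:
    im,W=cloud(t); hsv=cv2.cvtColor(im,cv2.COLOR_RGB2HSV); H,S,V=[hsv[...,i].astype(int) for i in range(3)]
    x,y,z=[W[...,i] for i in range(3)]
    m=(H<16)&(S>110)&(V>90)&(z<.02)&(z>-.005)&(abs(x-.5)<.07)&(abs(y+.345)<.07)
    c,_=cv2.findContours(m.astype(np.uint8),cv2.RETR_EXTERNAL,cv2.CHAIN_APPROX_NONE); c=max(c,key=len)[:,0]
    # project to plane z=.008 by rays, undistort
    Z=np.load(f'pics/{t}.npz'); Rm=R.from_rotvec(Z['att']).as_matrix()
    q=cv2.undistortPoints(c.reshape(-1,1,2).astype(float),Z['K'],Z['D']).reshape(-1,2)
    d=np.c_[q,np.ones(len(q))]@Rm.T; p=Z['pos']+d*((.008-Z['pos'][2])/d[:,2])[:,None]
    e=p[:,:2]; 
    for _ in range(5):
        cc,r=circ(e); k=abs(np.hypot(*(p[:,:2]-cc).T)-r)<.003; e=p[k][:,:2]
    print(t,'coaster',cc,r,k.mean())
    # mug
    a=(H>90)&(H<125)&(S>50)&(z>.022)&(z<.12)&(abs(x-.63)<.09)&(abs(y+.11)<.09)
    P=W[a]
    print('n',len(P))
    for lo,hi in[(.03,.05),(.05,.07),(.07,.095),(.095,.11)]:
        s=P[(P[:,2]>lo)&(P[:,2]<hi)]
        if len(s): print(lo,len(s),s.min(0).round(3),s.max(0).round(3))
    np.save(f'pics/mug_{t}.npy',P)
    rim=P[P[:,2]>.102]; 
    if len(rim)>20: print('rim fit',cv2.minEnclosingCircle(rim[:,:2].astype(np.float32)))
    # bar top
    b=(V<70)&(z>.132)&(z<.155)&(abs(x-.57)<.1)&(abs(y-.02)<.08); P=W[b]
    print('bar',len(P),cv2.minAreaRect((P[:,:2]*1000).astype(np.float32)), np.median(P[:,2]))
    # foot top
    f=(z>.012)&(z<.024)&(abs(x-.6)<.15)&(abs(y+.05)<.17)&(S<70)&(x>.5)&(y>-.17)
    print('foot',f.sum(),cv2.minAreaRect((W[f][:,:2]*1000).astype(np.float32)))
    big=cv2.resize(im[180:320,200:400] if t=='scene0' else im[180:450,220:470],None,fx=3,fy=3,interpolation=cv2.INTER_CUBIC)
    cv2.imwrite(f'pics/{t}_crop.png',cv2.resize(big,(800,int(big.shape[0]*800/big.shape[1])))[:600,:,::-1])
E
```

```text
scene0 coaster [ 0.50230279 -0.34003932] 0.05444665757913879 1.0
n 1964
0.03 348 [ 0.578 -0.15   0.03 ] [ 0.665 -0.061  0.05 ]
0.05 444 [ 0.577 -0.157  0.05 ] [ 0.668 -0.06   0.07 ]
0.07 715 [ 0.574 -0.158  0.07 ] [ 0.671 -0.059  0.095]
0.095 385 [ 0.574 -0.144  0.095] [ 0.658 -0.058  0.11 ]
rim fit ((0.6149294972419739, -0.09532320499420166), 0.040868423879146576)
bar 891 ((572.4686279296875, 19.25914192199707), (131.8651885986328, 31.999799728393555), 18.039325714111328) 0.14344945230314488
foot 3180 ((589.8833618164062, -37.959503173828125), (117.04078674316406, 228.934814453125), 17.8525447845459)
side0 coaster [ 0.49912337 -0.34510056] 0.05339006144386098 0.7282608695652174
n 484
0.03 41 [ 0.6   -0.151  0.033] [ 0.655 -0.127  0.044]
0.05 32 [ 0.607 -0.083  0.058] [ 0.645 -0.061  0.07 ]
0.07 201 [ 0.587 -0.161  0.07 ] [ 0.666 -0.06   0.095]
0.095 210 [ 0.574 -0.143  0.095] [ 0.653 -0.06   0.108]
rim fit ((0.6151489019393921, -0.10182805359363556), 0.041748177260160446)
bar 740 ((572.36767578125, 14.721988677978516), (131.10354614257812, 32.58580780029297), 18.04409408569336) 0.14228566095396294
foot 2609 ((590.84912109375, -38.72257995605469), (114.71257781982422, 234.13919067382812), 17.623563766479492)
```

View pics/scene0_crop.png

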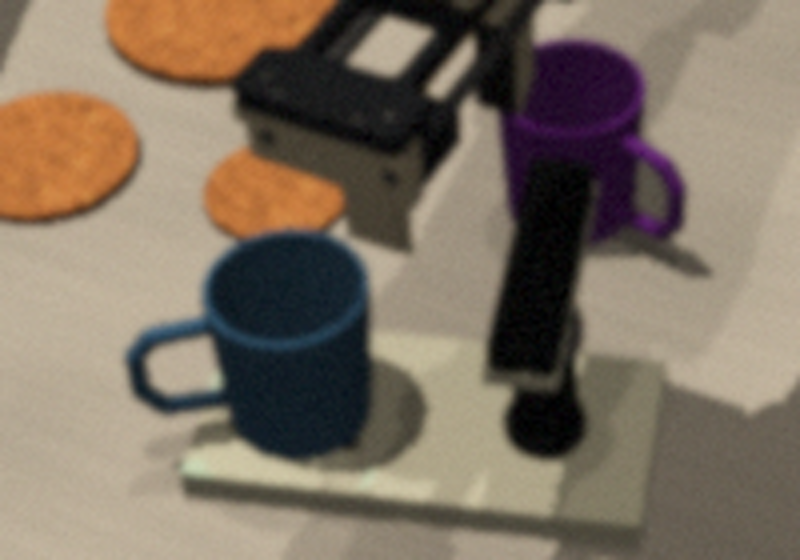

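View pics/side0_crop.png

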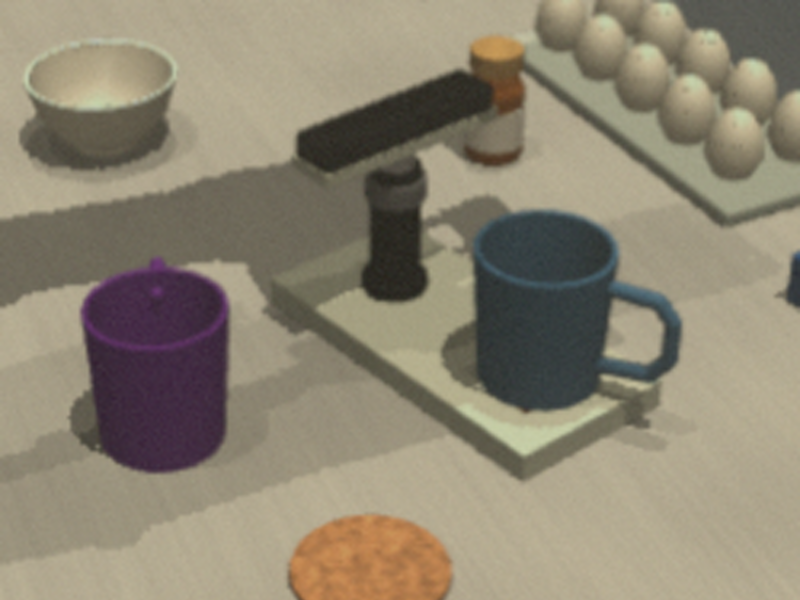

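Blue mug confirmed in the crops (scene crop 287,340; handle towards lower-left), and the 0.109 m coaster is the one at (0.501,-0.342). Now the handle direction.

```bash
python3 - <<'E'
from h import *
from scipy.optimize import least_squares
Ps=[np.load(f'pics/mug_{t}.npy') for t in('scene0','side0')]
for P in Ps:
    # cone fit to outer wall / rim
    f=lambda c:np.hypot(P[:,0]-c[0],P[:,1]-c[1])-(.036+.005*(P[:,2]-.018)/.088)
    s=least_squares(f,[.615,-.1],loss='soft_l1',f_scale=.001); c=s.x
    r=np.hypot(*(P[:,:2]-c).T); h=P[(r>.050)&(r<.09)]
    print('c',c,'handle n',len(h),h.mean(0), np.percentile(h[:,2],[2,50,98]))
    for lo,hi in[(.05,.06),(.06,.07),(.07,.085)]:
        k=h[(np.hypot(*(h[:,:2]-c).T)>lo)&(np.hypot(*(h[:,:2]-c).T)<hi)]
        if len(k): print(lo,len(k),'med',np.median(k,0).round(4),'ang',np.degrees(np.arctan2(*(np.median(k[:,:2],0)-c)[::-1])),'zmax',k[:,2].max())
E
python3 - <<'E'
import sys;sys.path.insert(0,'.')
from h import *
import os
os.chdir('.')
z=np.load('pics/wrist0.npz')
im,W=cloud('wrist0');x,y,zz=[W[...,i] for i in range(3)]
V=im.max(2)
b=(V<75)&(zz>.132)&(zz<.155)&(abs(x-.57)<.1)&(abs(y-.02)<.08)
print('bar',b.sum(),cv2.minAreaRect((W[b][:,:2]*1000).astype(np.float32)),np.median(zz[b]))
E
```

```text
c [ 0.61488923 -0.09960033] handle n 97 [ 0.66004062 -0.14637039  0.07187538] [0.0395436  0.08050748 0.09548718]
0.05 31 med [ 0.6524 -0.139   0.09  ] ang -46.36963309868646 zmax 0.09566797052528442
0.06 31 med [ 0.6602 -0.1464  0.0883] ang -45.89666241359485 zmax 0.09588033834567078
0.07 35 med [ 0.6667 -0.1527  0.0745] ang -45.669999020424 zmax 0.08942130814917282
c [ 0.61795907 -0.10317042] handle n 66 [ 0.65631962 -0.15095971  0.07823811] [0.04051158 0.08707106 0.0937273 ]
0.05 34 med [ 0.652  -0.1462  0.0906] ang -51.61456177904749 zmax 0.09392729536843758
0.06 22 med [ 0.6596 -0.1544  0.0886] ang -50.87155688142456 zmax 0.09411924898901236
0.07 10 med [ 0.6644 -0.1593  0.081 ] ang -50.42864410065183 zmax 0.08688134952363102
bar 6664 ((572.6060791015625, 18.49371337890625), (128.82809448242188, 31.92359733581543), 17.74274253845215) 0.14311329502618947
```

```bash
python3 - <<'E'
from h import *
for t in['scene0','side0']:
    im,W=cloud(t); x,y,z=[W[...,i] for i in range(3)]
    for n,(u,v) in dict(scene0=dict(sauce=(163,285),spice=(381,360),bowl=(490,290)),side0=dict(sauce=(500,325),spice=(375,212),bowl=(252,212)))[t].items():
        print(t,n,W[v,u].round(3))
    m=(z>.06)&(z<.3)&(y<-.36)&(x<.75)
    print('tall laptop side',np.nanpercentile(W[m],[1,99],axis=0).round(3), 'max y', np.nanmax(y[m&(y<-.3)]))
E
```

```text
scene0 sauce [ 0.746 -0.272  0.055]
scene0 spice [0.731 0.183 0.078]
scene0 bowl [0.435 0.3   0.007]
tall laptop side [[-0.61  -1.364  0.064]
 [ 0.557 -0.394  0.295]] max y -0.38476697495912504
side0 sauce [ 0.708 -0.308  0.077]
side0 spice [0.707 0.157 0.05 ]
side0 bowl [0.469 0.327 0.013]
tall laptop side [[ 0.344 -0.716  0.104]
 [ 0.54  -0.45   0.294]] max y -0.4418183020865421
```

{"op": "step_arm", "data": {
  "series": [
    [[0.07,0.01,-0.03,0,-7],[0.07,0.02,-0.06,0,-14],[0.07,0.03,-0.09,0,-21],[0.07,0.033,-0.12,0,-28],[0.07,0.033,-0.149,0,-35],[0.07,0.033,-0.149,0,-42],[0.07,0.033,-0.149,0,-49],[0.07,0.033,-0.149,0,-56],[0.07,0.033,-0.149,0,-63],[0.07,0.033,-0.149,0,-70],[0.07,0.033,-0.149,0,-77],[0.07,0.033,-0.149,0,-84],[0.07,0.033,-0.149,0,-91],[0.07,0.033,-0.149,0,-98],[0.07,0.033,-0.149,0,-105],[0.07,0.033,-0.149,0,-112],[0.07,0.033,-0.149,0,-119],[0.07,0.033,-0.149,0,-126],[0.07,0.033,-0.149,0,-133],[0.07,0.033,-0.149,0,-138]]
  ],
  "squeeze": 45
}}

```text
clock: 1.82
position: [0.6575, -0.1488, 0.2397]
ee_rot: [-2.865, 1.287, 0.001]
force: [-0.6, 0.0, -0.1]
width: 0.764
```

```bash
python3 - <<'E'
from h import *
s=observe();print(s['joints'].round(2),R.from_rotvec(s['ee_rot']).as_matrix().round(3))
grab('wrist','w1');grab('side','s1');grab('scene','c1')
for t in['w1','c1','s1']:
    im,W=cloud(t); hsv=cv2.cvtColor(im,cv2.COLOR_RGB2HSV); H,S,V=[hsv[...,i].astype(int) for i in range(3)]
    x,y,z=[W[...,i] for i in range(3)]
    a=(H>90)&(H<125)&(S>50)&(z>.022)&(z<.12)&(abs(x-.63)<.09)&(abs(y+.11)<.09)
    P=W[a]; r=np.hypot(P[:,0]-.6155,P[:,1]+.101); h=P[(r>.05)&(r<.09)&(P[:,2]>.075)]
    if len(h)>10:
        print(t,len(h),np.median(h,0)); k=np.hypot(h[:,0]-.6155,h[:,1]+.101); h=h[k<.072]; print(cv2.fitLine(h[:,:2].astype(np.float32),cv2.DIST_L2,0,.01,.01).ravel())
    rim=P[P[:,2]>.1]
    if len(rim)>50: print('rim',t,cv2.minEnclosingCircle(rim[:,:2].astype(np.float32)))
E
```

```text
[-0.25  0.57  0.64  1.48 -0.36  1.21 -1.97] [[ 0.664 -0.747  0.   ]
 [-0.747 -0.664  0.001]
 [-0.001 -0.001 -1.   ]]
w1 354 [ 0.65902237 -0.15029223  0.09152525]
[ 0.6585372  -0.7525482   0.65603906 -0.14687763]
rim w1 ((0.6142851710319519, -0.09989023953676224), 0.04095781221985817)
c1 52 [ 0.66044751 -0.14765444  0.08996573]
[ 0.65749717 -0.753457    0.6582008  -0.1450836 ]
rim c1 ((0.615480363368988, -0.098350889980793), 0.0413876511156559)
s1 48 [ 0.6555471  -0.15133142  0.09011737]
[ 0.7223331  -0.6915453   0.65412307 -0.14928314]
```

View pics/w1.png

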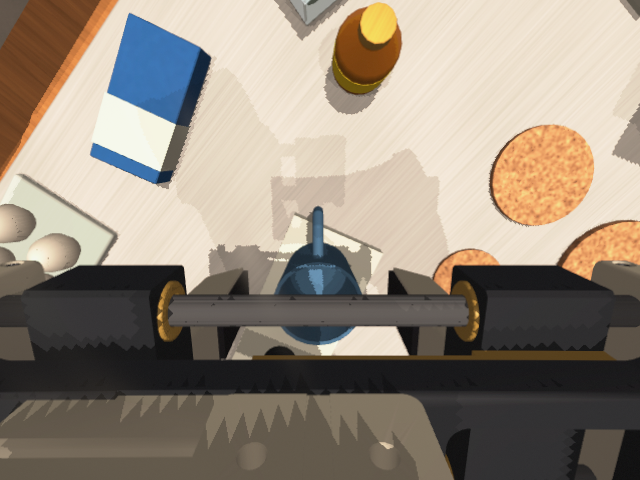

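View pics/s1.png

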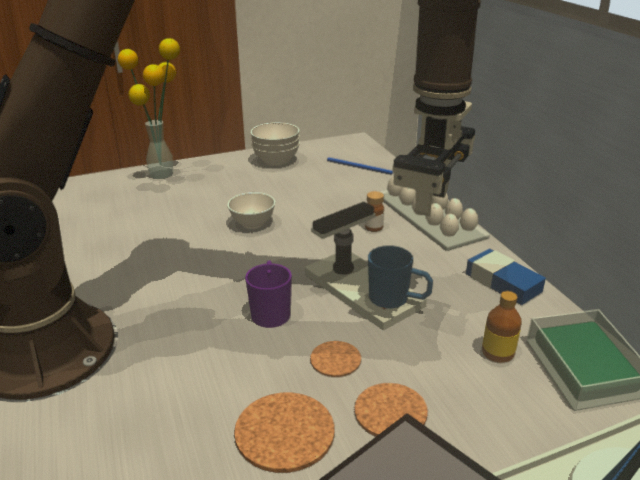

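Wrist view: the mug rim is at (318,300) and the handle bar at (318,235), running straight up the image. The jaws lie square across it, and the sauce bottle at (365,50) is well clear. Descending.

{"op": "step_arm", "data": {
  "series": [
    [[0.07,-0.002,0.002,-0.03,0],[0.07,-0.002,0.002,-0.06,0],[0.07,-0.002,0.002,-0.09,0],[0.07,-0.002,0.002,-0.11,0],[0.07,-0.002,0.002,-0.13,0],[0.07,-0.002,0.002,-0.15,0],[0.07,-0.002,0.002,-0.16,0],[0.07,-0.002,0.002,-0.167,0],[0.07,-0.002,0.002,-0.167,0]]
  ]
}}

```text
clock: 2.72
position: [0.6549, -0.1466, 0.0716]
ee_rot: [-2.872, 1.272, 0.003]
force: [0.1, 0.6, 0.5]
width: 0.758
```

```bash
python3 - <<'E'
from h import *
grab('wrist','w2');grab('scene','c2')
im,W=cloud('w1'); hsv=cv2.cvtColor(im,cv2.COLOR_RGB2HSV); H,S,V=[hsv[...,i].astype(int) for i in range(3)]
x,y,z=[W[...,i] for i in range(3)]
m=(H<20)&(S>90)&(V>90)&(abs(x-.5)<.075)&(abs(y+.345)<.075)&(z<.02)
c,_=cv2.findContours(m.astype(np.uint8),cv2.RETR_EXTERNAL,cv2.CHAIN_APPROX_NONE); c=max(c,key=len)[:,0]
e=W[c[:,1],c[:,0]]; Z=np.load('pics/w1.npz'); Rm=R.from_rotvec(Z['att']).as_matrix()
q=cv2.undistortPoints(c.reshape(-1,1,2).astype(float),Z['K'],Z['D']).reshape(-1,2)
d=np.c_[q,np.ones(len(q))]@Rm.T; p=Z['pos']+d*((.006-Z['pos'][2])/d[:,2])[:,None]
print(circ(p[:,:2]))
a=cv2.imread('pics/w2.png'); b=cv2.imread('pics/c2.png')[150:350,180:420]
cv2.imwrite('pics/m2.png',np.hstack([cv2.resize(a,(400,300)),cv2.resize(b,(400,300))]))
E
```

```text
(array([ 0.50069685, -0.34389595]), np.float64(0.05468789974832908))
```

View pics/m2.png

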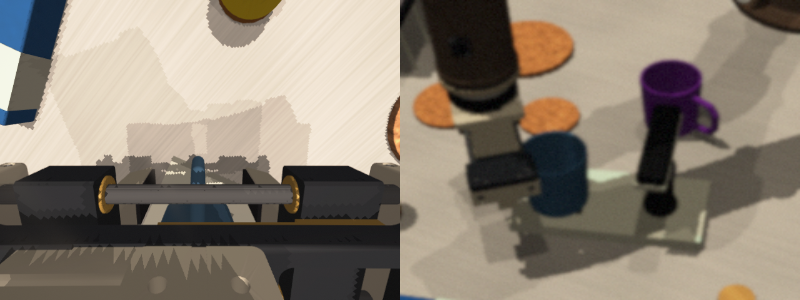

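The handle (198,170, left half) sits centred between the fingers. Closing, then a small lift.

{"op": "step_arm", "data": {
  "series": [
    [[0.0,0,0,0,0],[0.0,0,0,0,0],[0.0,0,0,0,0],[0.0,0,0,0,0],[0.0,0,0,0,0],[0.0,0,0,0,0],[0.0,0,0,0.005,0],[0.0,0,0,0.01,0],[0.0,0,0,0.02,0],[0.0,0,0,0.03,0],[0.0,0,0,0.04,0],[0.0,0,0,0.04,0]]
  ],
  "squeeze": 45
}}

```text
clock: 3.82
position: [0.6573, -0.1476, 0.1164]
ee_rot: [-2.871, 1.272, -0.007]
force: [0.7, 0.1, -3.0]
width: 0.092
```

```bash
python3 - <<'E'
from h import *
grab('side','s3');grab('scene','c3')
a=cv2.imread('pics/s3.png')[160:400,240:560]; b=cv2.imread('pics/c3.png')[150:350,180:420]
cv2.imwrite('pics/m3.png',np.hstack([cv2.resize(a,(400,300)),cv2.resize(b,(400,300))]))
E
```

```text
(no output)
```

View pics/m3.png

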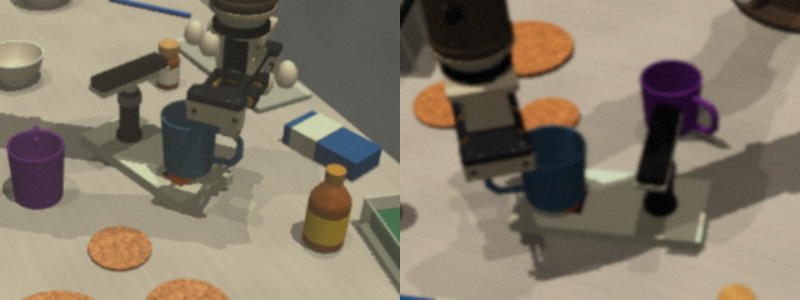

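The mug is upright in the air and clear of the foot, with the orange button visible under it. Carrying it to the coaster and turning so the hand stays clear of the laptop.

{"op": "step_arm", "data": {
  "series": [
    [[0.0,-0.004,-0.006,0,4],[0.0,-0.012,-0.018,0,9],[0.0,-0.022,-0.033,0,15],[0.0,-0.032,-0.049,0,21],[0.0,-0.042,-0.064,0,27],[0.0,-0.052,-0.079,0,33],[0.0,-0.062,-0.094,0,39],[0.0,-0.072,-0.109,0,45],[0.0,-0.082,-0.124,0,51],[0.0,-0.09,-0.137,0,57],[0.0,-0.097,-0.147,0,63],[0.0,-0.102,-0.155,0,69],[0.0,-0.105,-0.16,0,75],[0.0,-0.106,-0.161,0,80],[0.0,-0.106,-0.161,0,83],[0.0,-0.106,-0.161,0,84],[0.0,-0.106,-0.161,0,84],[0.0,-0.106,-0.161,0,84]]
  ]
}}

```text
clock: 5.42
position: [0.5502, -0.3078, 0.1138]
ee_rot: [-2.984, -0.973, -0.0]
force: [0.2, -0.1, -2.7]
width: 0.088
```

```bash
cat > mug.py <<'E'
import sys
from h import *
from scipy.optimize import least_squares
tag=sys.argv[1]; print({k:observe()[k].round(4) for k in('position','ee_rot')})
ims=[]
for n in['scene','side']:
    t=tag+n; grab(n,t); im,W=cloud(t); hsv=cv2.cvtColor(im,cv2.COLOR_RGB2HSV); H,S,V=[hsv[...,i].astype(int) for i in range(3)]
    x,y,z=[W[...,i] for i in range(3)]
    a=(H>90)&(H<125)&(S>50)&(z>.01)&(z<.2)&(abs(x-.52)<.1)&(abs(y+.34)<.09)
    P=W[a]; 
    if len(P)<50: print(n,'few',len(P))
    else:
        top=np.percentile(P[:,2],98); rim=P[P[:,2]>top-.01]
        f=lambda c:np.hypot(P[:,0]-c[0],P[:,1]-c[1])-(.036+.005*(P[:,2]-top+.088)/.088)
        s=least_squares(f,[.50,-.34],loss='soft_l1',f_scale=.001)
        print(n,len(P),'top',top,'mec',cv2.minEnclosingCircle(rim[:,:2].astype(np.float32)),'fit',s.x)
    p=cv2.imread(f'pics/{t}.png'); u=(120,330,130,410) if n=='scene' else (220,470,200,533)
    ims.append(cv2.resize(p[u[0]:u[1],u[2]:u[3]],(400,300)))
cv2.imwrite(f'pics/m{tag}.png',np.hstack(ims))
E
python3 mug.py 4
```

```text
{'position': array([ 0.5502, -0.3078,  0.1138]), 'ee_rot': array([-2.9844e+00, -9.7270e-01, -2.0000e-04])}
scene 661 top 0.18494496250485998 mec ((0.5699599385261536, -0.3029398024082184), 0.05538014695048332) fit [ 0.50456877 -0.3397369 ]
side 1841 top 0.11643975736692314 mec ((0.498064249753952, -0.3458825945854187), 0.04213031008839607) fit [ 0.49826644 -0.34659828]
```

View pics/m4.png

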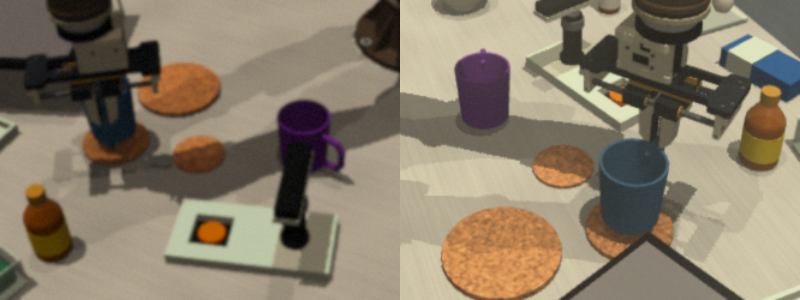

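The mug measures lower than the lift implies, so I'm checking for slip before lowering.

```bash
python3 - <<'E'
from h import *
for t,c in(('c2',(.615,-.1)),('s3',(.615,-.1)),('c3',(.615,-.1)),('4side',(.5,-.345))):
    im,W=cloud(t); hsv=cv2.cvtColor(im,cv2.COLOR_RGB2HSV); H,S,V=[hsv[...,i].astype(int) for i in range(3)]
    x,y,z=[W[...,i] for i in range(3)]
    a=(H>90)&(H<125)&(S>50)&(z>.01)&(z<.2)&(np.hypot(x-c[0],y-c[1])<.05)
    P=W[a]; print(t,len(P),np.percentile(P[:,2],[2,10,50,90,98,99.5]).round(4))
p=cv2.imread('pics/4side.png')[300:460,300:500]; cv2.imwrite('pics/z4.png',cv2.resize(p,(750,600),interpolation=cv2.INTER_CUBIC))
E
```

```text
c2 1572 [0.024  0.0366 0.0717 0.1013 0.1066 0.1434]
s3 263 [0.0366 0.0454 0.0895 0.117  0.1186 0.1191]
c3 1674 [0.0356 0.0481 0.0825 0.1118 0.1179 0.1193]
4side 1840 [0.0406 0.0561 0.0905 0.1148 0.1164 0.1175]
```

View pics/z4.png

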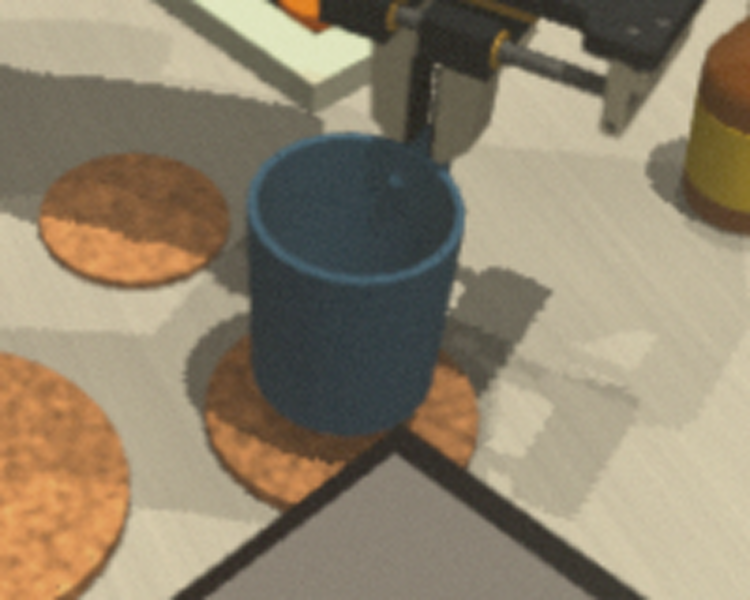

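The mug slipped about 30 mm in the fingers during the lift and now hangs by the top bar. It's still upright and centred, with its underside at about 29 mm. Lowering slowly.

{"op": "step_arm", "data": {
  "series": [
    [[0.0,0,0,-0.002,0],[0.0,0,0,-0.004,0],[0.0,0,0,-0.007,0],[0.0,0,0,-0.01,0],[0.0,0,0,-0.013,0],[0.0,0,0,-0.015,0],[0.0,0,0,-0.016,0],[0.0,0,0,-0.016,0]]
  ]
}}

```text
clock: 6.18
position: [0.5501, -0.3077, 0.0976]
ee_rot: [-2.984, -0.973, 0.0]
force: [-0.4, 0.5, -2.7]
width: 0.096
```

```bash
python3 mug.py 5; python3 -c "
from h import *;print(observe()['force'],observe()['width'])"
```

```text
{'position': array([ 0.5501, -0.3077,  0.0976]), 'ee_rot': array([-2.9841e+00, -9.7350e-01,  3.0000e-04])}
scene 669 top 0.1914806313149323 mec ((0.5429378747940063, -0.30815738439559937), 0.07859907299280167) fit [ 0.50572314 -0.33809248]
side 1813 top 0.10047196336808915 mec ((0.497482031583786, -0.3458494246006012), 0.0414980985224247) fit [ 0.49798944 -0.34677649]
[-0.3382037   0.05362464 -3.45096287] 0.0912493142553234
```

View pics/m5.png

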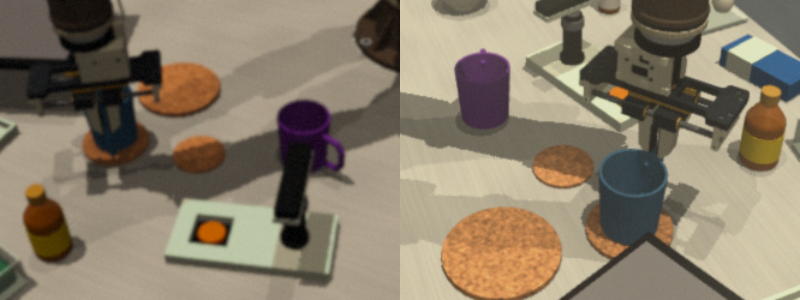

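{"op": "step_arm", "data": {
  "series": [
    [[0.0,0.001,0.001,-0.001,0],[0.0,0.001,0.001,-0.002,0],[0.0,0.001,0.001,-0.003,0],[0.0,0.001,0.001,-0.004,0],[0.0,0.001,0.001,-0.005,0],[0.0,0.001,0.001,-0.006,0],[0.0,0.001,0.001,-0.006,0]]
  ]
}}

```text
clock: 6.87
position: [0.5517, -0.3065, 0.092]
ee_rot: [-2.984, -0.974, -0.001]
force: [0.3, 1.8, -0.3]
width: 0.089
```

The z force fell from -3 to -0.3 N, so the mug has touched down. Releasing and rising.

{"op": "step_arm", "data": {
  "series": [
    [[0.04,0,0,0,0],[0.04,0,0,0,0],[0.04,0,0,0,0],[0.04,0,0,0,0],[0.04,0,0,0.01,0],[0.04,0,0,0.03,0],[0.04,0,0,0.06,0],[0.04,0,0,0.09,0],[0.04,0,0,0.12,0],[0.04,0.01,0.04,0.14,0],[0.04,0.02,0.08,0.14,0],[0.04,0.03,0.12,0.14,0],[0.04,0.04,0.16,0.14,0],[0.04,0.04,0.16,0.14,0]]
  ]
}}

```text
clock: 8.03
position: [0.5942, -0.1358, 0.2329]
ee_rot: [-2.974, -0.989, -0.007]
force: [0.1, 2.0, -0.7]
width: 0.435
```

```bash
python3 mug.py 6; python3 - <<'E'
from h import *
s=observe();print(s['force'],s['joints'].round(2))
grab('wrist','w6')
for t in('6scene','6side','w6'):
    im,W=cloud(t); hsv=cv2.cvtColor(im,cv2.COLOR_RGB2HSV); H,S,V=[hsv[...,i].astype(int) for i in range(3)]
    x,y,z=[W[...,i] for i in range(3)]
    m=(H<20)&(S>150)&(V>90)&(abs(x-.61)<.04)&(abs(y+.097)<.04)
    if m.sum()>30: print(t,'button',m.sum(),cv2.minEnclosingCircle(W[m][:,:2].astype(np.float32)),np.median(W[m],0))
    b=(V<75)&(z>.130)&(z<.165)&(abs(x-.57)<.1)&(abs(y-.02)<.08)
    if b.sum()>30: print('bar',cv2.minAreaRect((W[b][:,:2]*1000).astype(np.float32)),np.median(z[b]))
E
```

```text
{'position': array([ 0.5942, -0.1358,  0.2329]), 'ee_rot': array([-2.9743, -0.9893, -0.0069])}
scene 1379 top 0.09558789354014072 mec ((0.5077308416366577, -0.3374713063240051), 0.04977245256304741) fit [ 0.50182676 -0.34126576]
side 605 top 0.09623168666846779 mec ((0.5000602602958679, -0.34293609857559204), 0.04205279424786568) fit [ 0.50125231 -0.34430337]
[-0.698776   -0.58641751  0.0989896 ] [ 0.03  0.42  0.17  1.63 -0.08  1.1  -0.71]
6scene button 264 ((0.6022937893867493, -0.10703175514936447), 0.03486573323607445) [ 0.60911305 -0.09564368  0.01481027]
bar ((572.856201171875, 19.29212760925293), (133.2585906982422, 32.26554870605469), 18.240564346313477) 0.14337154223754162
6side button 228 ((0.6091340780258179, -0.09700680524110794), 0.02064233459532261) [ 0.60686001 -0.0999594   0.01378487]
bar ((571.8147583007812, 13.621065139770508), (129.13063049316406, 31.5748233795166), 16.45700454711914) 0.1420647265717358
w6 button 1897 ((0.6114071607589722, -0.10668478161096573), 0.03056287206709385) [ 0.60603638 -0.10666861  0.01494704]
bar ((573.13134765625, 17.516571044921875), (128.86880493164062, 32.971370697021484), 17.408702850341797) 0.1430696932433861
```

View pics/m6.png

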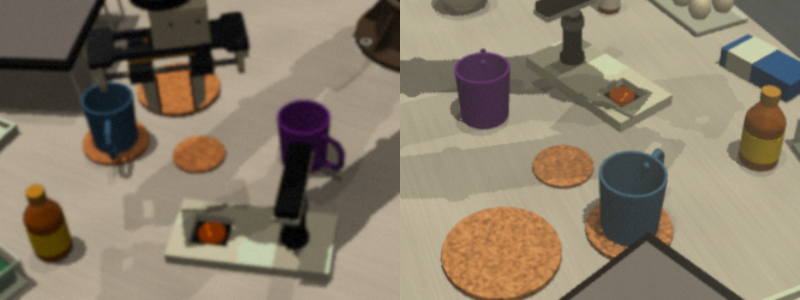

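View pics/w6.png

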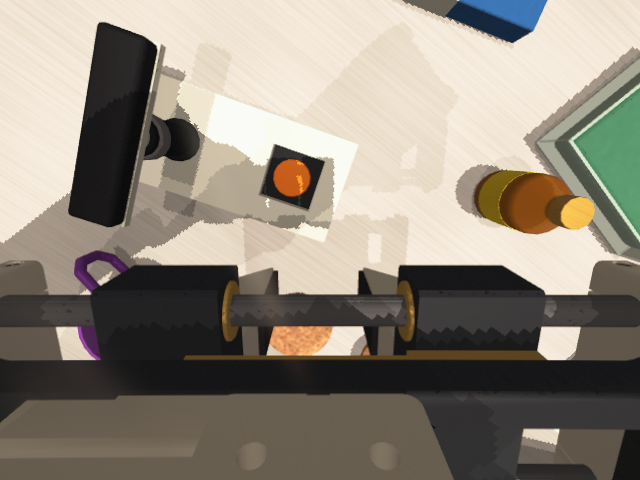

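The mug stands upright within about 2 mm of the coaster's centre, let go. The button shows at wrist pixel (292,177) and works out to (0.609,-0.097). Closing the fingers, aligning with the foot (camera side away from the mast) and moving over it.

{"op": "step_arm", "data": {
  "series": [
    [[0.0,0.003,0.01,0,-7],[0.0,0.006,0.02,0,-14],[0.0,0.009,0.03,0,-21],[0.0,0.012,0.039,0,-28],[0.0,0.015,0.039,0,-35],[0.0,0.015,0.039,0,-42],[0.0,0.015,0.039,0,-49],[0.0,0.015,0.039,0,-56],[0.0,0.015,0.039,0,-63],[0.0,0.015,0.039,0,-70],[0.0,0.015,0.039,0,-77],[0.0,0.015,0.039,0,-84],[0.0,0.015,0.039,0,-91],[0.0,0.015,0.039,0,-98],[0.0,0.015,0.039,0,-105],[0.0,0.015,0.039,-0.03,-109],[0.0,0.015,0.039,-0.06,-109],[0.0,0.015,0.039,-0.09,-109],[0.0,0.015,0.039,-0.12,-109],[0.0,0.015,0.039,-0.14,-109]]
  ],
  "squeeze": 10
}}

```text
clock: 9.85
position: [0.6053, -0.109, 0.0906]
ee_rot: [2.526, -1.865, 0.001]
force: [-0.0, 0.4, 0.5]
width: 0.006
```

```bash
python3 - <<'E'
from h import *
s=observe();print(s['position'],s['ee_rot'],s['force'],s['joints'].round(2),s['width'])
grab('scene','c7');grab('side','s7')
a=cv2.imread('pics/s7.png')[150:390,240:560]; b=cv2.imread('pics/c7.png')[150:350,180:420]
cv2.imwrite('pics/m7.png',np.hstack([cv2.resize(a,(400,300)),cv2.resize(b,(400,300))]))
E
```

```text
[ 0.60533236 -0.10904875  0.09056718] [ 2.52573327e+00 -1.86544604e+00  1.30415856e-03] [-0.04032643  0.37910051  0.46683585] [-0.27  0.62  0.53  1.79 -0.4   0.84 -2.38] 0.00640861180331214
```

View pics/m7.png

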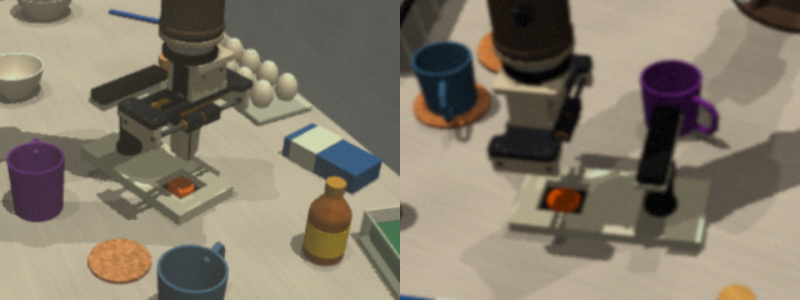

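{"op": "step_arm", "data": {
  "series": [
    [[0.0,0.004,0.012,0,0],[0.0,0.004,0.012,0,0],[0.0,0.004,0.012,-0.02,0],[0.0,0.004,0.012,-0.04,0],[0.0,0.004,0.012,-0.052,0],[0.0,0.004,0.012,-0.052,0],[0.0,0.004,0.012,-0.052,0]]
  ]
}}

```text
clock: 10.53
position: [0.6086, -0.0966, 0.0386]
ee_rot: [2.524, -1.864, -0.003]
force: [-0.6, -0.2, 0.4]
width: 0.007
```

```bash
python3 - <<'E'
from h import *
s=observe();print(s['position'],s['force'])
grab('scene','c8');grab('side','s8')
a=cv2.imread('pics/s8.png')[190:340,300:500]; b=cv2.imread('pics/c8.png')[190:340,200:400]
cv2.imwrite('pics/m8.png',np.hstack([cv2.resize(a,(400,300)),cv2.resize(b,(400,300))]))
E
```

```text
[ 0.60856003 -0.09662651  0.03861289] [-0.63113907 -0.17767964  0.38107844]
```

View pics/m8.png

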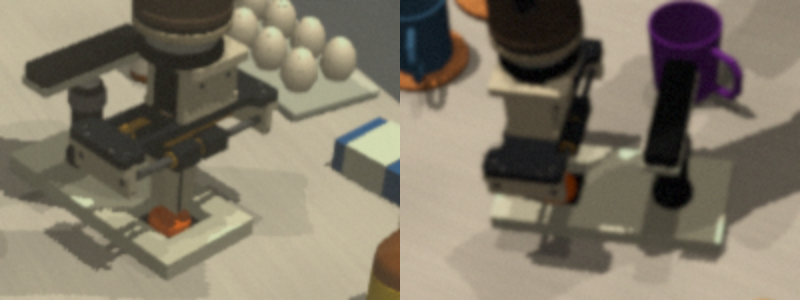

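The closed fingertips are centred over the button in the well. Pressing.

{"op": "step_arm", "data": {
  "series": [
    [[0.0,0,0,-0.005,0],[0.0,0,0,-0.009,0],[0.0,0,0,-0.012,0],[0.0,0,0,-0.014,0],[0.0,0,0,-0.015,0],[0.0,0,0,-0.016,0],[0.0,0,0,-0.016,0]]
  ]
}}

```text
clock: 11.22
position: [0.6096, -0.0969, 0.0235]
ee_rot: [2.525, -1.865, 0.0]
force: [-0.2, 0.2, 6.6]
width: 0.003
```

```bash
cat > bar.py <<'E'
import sys
from h import *
tag=sys.argv[1]
s=observe();print(s['position'],s['force'],s['width'])
for n in('scene','side'):
    grab(n,tag+n); im,W=cloud(tag+n); V=im.max(2); x,y,z=[W[...,i] for i in range(3)]
    d=np.array([x-.5725,y-.0175]); c,sn=np.cos(np.radians(17.8)),np.sin(np.radians(17.8))
    a=c*d[0]+sn*d[1]; b=-sn*d[0]+c*d[1]
    m=(V<75)&(z>.12)&(z<.30)&(abs(a)<.07)&(abs(b)<.03)
    if m.sum()>20: print(n,m.sum(),'z',np.percentile(z[m],[10,50,90,98]).round(4),cv2.minAreaRect((W[m][:,:2]*1000).astype(np.float32)))
E
python3 bar.py 9
```

```text
[ 0.60961798 -0.09694744  0.02349148] [-0.15658206  0.16045254  6.57365084] 0.003169357230179609
scene 1013 z [0.1462 0.1582 0.1602 0.1611] ((572.4501953125, 19.002113342285156), (134.442626953125, 33.91794204711914), 17.80056381225586)
side 803 z [0.1448 0.1565 0.1592 0.1601] ((570.419921875, 13.425924301147461), (127.02149963378906, 32.964359283447266), 15.745246887207031)
```

The head popped: its top went from 143 to about 158 mm, with 6.6 N on the tool. Rising and moving above the head.

{"op": "step_arm", "data": {
  "series": [
    [[0.0,0,0,0.02,0],[0.0,0,0,0.05,0],[0.0,0,0,0.08,0],[0.0,0,0,0.12,0],[0.0,0,0,0.16,0],[0.02,0,0,0.2,7],[0.07,-0.004,0.01,0.215,14],[0.07,-0.008,0.025,0.215,21],[0.07,-0.013,0.04,0.215,28],[0.07,-0.018,0.055,0.215,35],[0.07,-0.023,0.07,0.215,42],[0.07,-0.027,0.085,0.215,49],[0.07,-0.031,0.098,0.215,56],[0.07,-0.034,0.107,0.215,63],[0.07,-0.037,0.113,0.215,70],[0.07,-0.037,0.1145,0.215,77],[0.07,-0.037,0.1145,0.215,84],[0.07,-0.037,0.1145,0.215,91],[0.07,-0.037,0.1145,0.215,91],[0.07,-0.037,0.1145,0.215,91]]
  ]
}}

```text
clock: 12.98
position: [0.572, 0.0173, 0.2382]
ee_rot: [3.102, 0.488, 0.001]
force: [0.2, -0.5, -0.7]
width: 0.762
```

```bash
python3 bar.py 10; python3 - <<'E'
from h import *
print(observe()['ee_rot'],observe()['joints'].round(2))
grab('wrist','w10')
im,W=cloud('w10'); V=im.max(2); x,y,z=[W[...,i] for i in range(3)]
m=(V<90)&(z>.15)&(z<.168)&(abs(x-.5725)<.09)&(abs(y-.0175)<.06)
print(m.sum(),cv2.minAreaRect((W[m][:,:2]*1000).astype(np.float32)),np.median(z[m]))
a=cv2.imread('pics/w10.png'); b=cv2.imread('pics/10scene.png')[100:400,160:560]
cv2.imwrite('pics/m10.png',np.hstack([cv2.resize(a,(400,300)),cv2.resize(b,(400,300))]))
E
```

```text
[0.5720396  0.01729188 0.23820406] [ 0.16075223 -0.53032277 -0.71232811] 0.7618542071065385
scene 1032 z [0.1457 0.1582 0.1603 0.1613] ((572.9609985351562, 19.882274627685547), (132.77191162109375, 32.94158935546875), 18.038095474243164)
side 884 z [0.1454 0.1566 0.1592 0.1604] ((571.3381958007812, 22.265911102294922), (132.14453125, 47.78208541870117), 16.042879104614258)
[3.10184378e+00 4.87413303e-01 1.38872132e-03] [-0.3   0.35  0.24  1.72 -0.09  1.08 -1.29]
6585 ((572.8856201171875, 18.41352081298828), (128.26815795898438, 32.01715087890625), 17.403162002563477) 0.15800503416558556
```

View pics/m10.png

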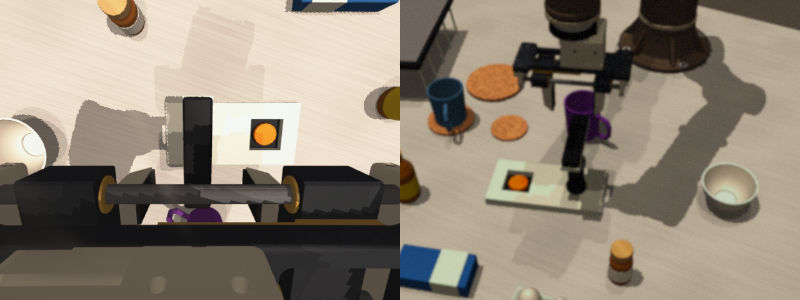

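The bar is centred between the fingers (left half, 198,150). Descending, gripping with enough time to build force, then pulling gently first.

{"op": "step_arm", "data": {
  "series": [
    [[0.07,0.0005,0.001,-0.02,0],[0.07,0.0005,0.001,-0.045,0],[0.07,0.0005,0.001,-0.07,0],[0.07,0.0005,0.001,-0.085,0],[0.07,0.0005,0.001,-0.095,0],[0.07,0.0005,0.001,-0.097,0],[0.07,0.0005,0.001,-0.097,0],[0.0,0.0005,0.001,-0.097,0],[0.0,0.0005,0.001,-0.097,0],[0.0,0.0005,0.001,-0.097,0],[0.0,0.0005,0.001,-0.097,0],[0.0,0.0005,0.001,-0.097,0],[0.0,0.0005,0.001,-0.097,0],[0.0,0.0005,0.001,-0.097,0],[0.0,0.0005,0.001,-0.097,0],[0.0,0.0005,0.001,-0.097,0],[0.0,0.0005,0.001,-0.097,0],[0.0,0.0005,0.001,-0.097,0]]
  ],
  "squeeze": 50
}}

```text
clock: 14.63
position: [0.5728, 0.0187, 0.1415]
ee_rot: [3.102, 0.489, 0.002]
force: [-1.8, 1.4, 4.8]
width: 0.345
```

```bash
python3 bar.py 11;python3 -c "
from h import *;print(observe()['force'])"
```

```text
[0.57284912 0.01869301 0.14152367] [-1.84397264  1.40629663  4.84986488] 0.3448624898081117
scene 2164 z [0.1541 0.2078 0.27   0.2982] ((582.1533813476562, 20.366153717041016), (113.75153350830078, 59.924903869628906), 18.483030319213867)
side 1673 z [0.1522 0.2161 0.2728 0.2977] ((555.9002075195312, 12.00872802734375), (97.23211669921875, 59.74976348876953), 17.506223678588867)
[-0.64382345  2.6262303   4.13833365]
```

{"op": "step_arm", "data": {
  "series": [
    [[0.0,0,0,0.003,0],[0.0,0,0,0.007,0],[0.0,0,0,0.012,0],[0.0,0,0,0.017,0],[0.0,0,0,0.022,0],[0.0,0,0,0.027,0],[0.0,0,0,0.032,0],[0.0,0,0,0.036,0],[0.0,0,0,0.04,0],[0.0,0,0,0.04,0],[0.0,0,0,0.04,0]]
  ]
}}

```text
clock: 15.65
position: [0.5728, 0.0186, 0.1817]
ee_rot: [3.102, 0.489, 0.002]
force: [0.5, 2.9, -2.1]
width: 0.344
```

```bash
python3 - <<'E'
from h import *
s=observe();print(s['position'],s['force'],s['width'])
grab('scene','c12');grab('side','s12')
a=cv2.imread('pics/s12.png')[140:320,260:500]; b=cv2.imread('pics/c12.png')[140:320,220:460]
cv2.imwrite('pics/m12.png',np.hstack([cv2.resize(a,(400,300)),cv2.resize(b,(400,300))]))
E
```

```text
[0.57277499 0.01864804 0.18171804] [ 0.48189915  2.90236558 -2.10619037] 0.3440092474601607
```

View pics/m12.png

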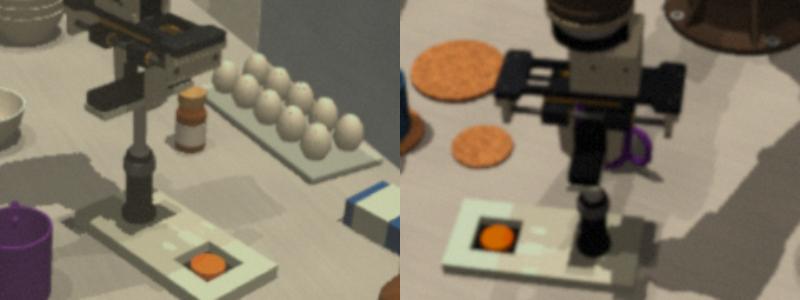

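The head follows the hand: steel tube out, no slip. Continuing to just short of the second stop.

{"op": "step_arm", "data": {
  "series": [
    [[0.0,0,0,0.004,0],[0.0,0,0,0.008,0],[0.0,0,0,0.013,0],[0.0,0,0,0.018,0],[0.0,0,0,0.023,0],[0.0,0,0,0.028,0],[0.0,0,0,0.033,0],[0.0,0,0,0.038,0],[0.0,0,0,0.043,0],[0.0,0,0,0.048,0],[0.0,0,0,0.052,0],[0.0,0,0,0.056,0],[0.0,0,0,0.059,0],[0.0,0,0,0.061,0],[0.0,0,0,0.062,0],[0.0,0,0,0.062,0]]
  ]
}}

```text
clock: 17.08
position: [0.5728, 0.0187, 0.2437]
ee_rot: [3.102, 0.489, 0.002]
force: [-0.1, 1.6, -2.7]
width: 0.348
```

```bash
cat > v.py <<'E'
import sys
from h import *
t=sys.argv[1]
s=observe();print(s['clock'],s['position'],s['force'],s['width'])
grab('scene','c'+t);grab('side','s'+t)
a=cv2.imread(f'pics/s{t}.png')[110:310,240:506]; b=cv2.imread(f'pics/c{t}.png')[120:320,200:466]
cv2.imwrite(f'pics/m{t}.png',np.hstack([cv2.resize(a,(400,300)),cv2.resize(b,(400,300))]))
E
python3 v.py 13
```

```text
17.0833 [0.57280512 0.01867035 0.24369399] [-0.06183593  1.61930974 -2.65733169] 0.34757548428932494
```

View pics/m13.png

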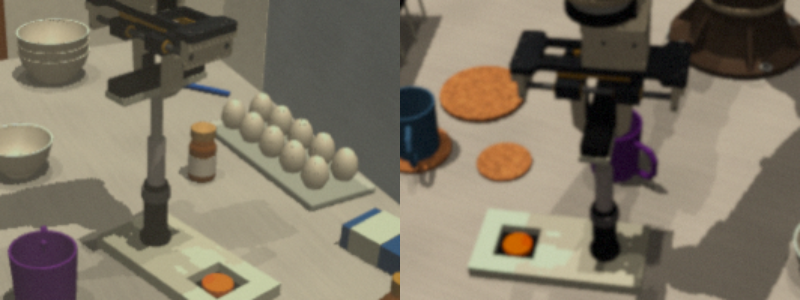

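{"op": "step_arm", "data": {
  "series": [
    [[0.0,0,0,0.001,0],[0.0,0,0,0.002,0],[0.0,0,0,0.003,0],[0.0,0,0,0.0035,0],[0.0,0,0,0.0035,0]]
  ]
}}

```text
clock: 17.6
position: [0.5727, 0.0186, 0.2467]
ee_rot: [3.102, 0.489, 0.001]
force: [0.7, 1.0, -9.3]
width: 0.347
```

```bash
python3 - <<'E'
from h import *
s=observe();print(s['position'],s['force'],s['width'])
for n in('scene','side'):
    grab(n,'14'+n); im,W=cloud('14'+n); V=im.max(2); x,y,z=[W[...,i] for i in range(3)]
    d=np.array([x-.5725,y-.0175]); c,sn=np.cos(np.radians(17.8)),np.sin(np.radians(17.8))
    a=c*d[0]+sn*d[1]; b=-sn*d[0]+c*d[1]
    for k in (-1,1):
        m=(V<75)&(z>.22)&(z<.29)&(a*k>.045)&(a*k<.064)&(abs(b)<.014)
        if m.sum()>20: print(n,k,m.sum(),'head end top z',np.percentile(z[m],[10,50,90]).round(4))
E
```

```text
[0.57266485 0.01863585 0.24671419] [ 0.74533051  0.97866643 -9.33091372] 0.3465559915865112
scene -1 48 head end top z [0.2607 0.2625 0.2639]
scene 1 186 head end top z [0.2515 0.2629 0.2649]
side -1 137 head end top z [0.2497 0.2597 0.2626]
```

The force rose to 9.3 N at the expected height, so this is the second stop. Holding, then the final checks.

{"op": "step_arm", "data": {
  "series": [
    [[0.0,0,0,0.0005,0],[0.0,0,0,0.0005,0],[0.0,0,0,0.0005,0],[0.0,0,0,0.0005,0],[0.0,0,0,0.0005,0],[0.0,0,0,0.0005,0],[0.0,0,0,0.0005,0],[0.0,0,0,0.0005,0]]
  ]
}}

```text
clock: 18.37
position: [0.5725, 0.0186, 0.2468]
ee_rot: [3.102, 0.489, 0.0]
force: [3.6, 1.2, -19.7]
width: 0.345
```

```bash
python3 mug.py 15; python3 v.py 16
```

```text
{'position': array([0.5725, 0.0186, 0.2468]), 'ee_rot': array([3.1018e+00, 4.8890e-01, 3.0000e-04])}
scene 1419 top 0.09570953791629788 mec ((0.5136708617210388, -0.33727556467056274), 0.05503176152706146) fit [ 0.50198856 -0.34121651]
side 426 top 0.09651375549827562 mec ((0.5001062154769897, -0.34343141317367554), 0.041753582656383514) fit [ 0.50130377 -0.34253519]
18.4667 [0.57244686 0.01864745 0.24683607] [  3.72637008   0.71669511 -19.90834185] 0.34645112640818626
```

View pics/c16.png

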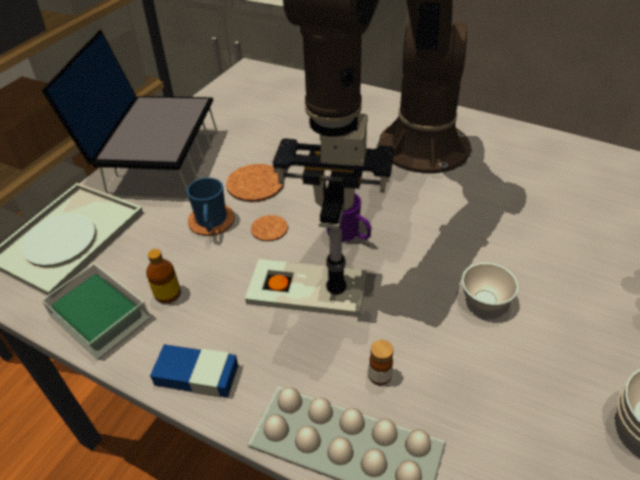

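View pics/s16.png

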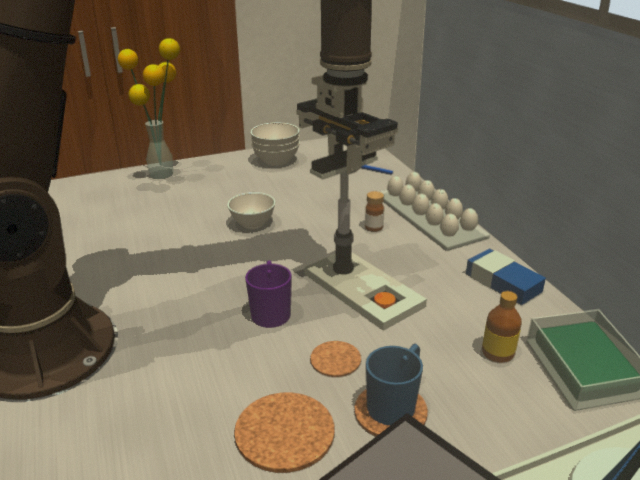

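The mug is on the coaster at (208,205). The sauce bottle (163,280), spice bottle (381,360) and bowl (490,290) are at their starting pixels, and both tubes are out. I'll ease the 20 N pull slightly before handing in.

{"op": "step_arm", "data": {
  "series": [
    [[0.0,0,0,-0.0005,0],[0.0,0,0,-0.0005,0],[0.0,0,0,-0.0005,0],[0.0,0,0,-0.0005,0],[0.0,0,0,-0.0005,0],[0.0,0,0,-0.0005,0]]
  ]
}}

```text
clock: 19.07
position: [0.5726, 0.0186, 0.2468]
ee_rot: [3.102, 0.489, 0.001]
force: [1.8, 1.5, -10.9]
width: 0.343
```

```bash
python3 -c "
from h import *
print(observe()['position'],observe()['force']); print(arm.sign_off())"
```

```text
[0.57263059 0.01864191 0.24675524] [  1.83336668   1.53260291 -10.91410403]
the job is handed in; nothing more can be done
None
```

The job is handed in at about 19 s of the 69 s allowed; the robot gives no verdict.

- **Mug:** I lifted the blue mug by its handle and set it on the 110 mm coaster. The last check shows it upright, let go, and about 3 mm or less from the coaster's centre. During the first lift it slipped about 30 mm down in the fingers, but it stayed upright and I placed it slowly.
- **Button:** I pressed it with closed fingertips at 6.6 N. The head's top rose from about 143 to 158 mm, so it popped free.
- **Lamp head:** I gripped it and pulled it up 105 mm, where the pull rose hard at the second stop. It is still gripped at about 32 mm opening and held with about 11 N of upward pull.
- **Bystanders:** the bowl and both bottles look unmoved in both camera views; I compared them by eye and did not measure them again.
- **Disagreements:** the scene and side cameras differed by up to about 6 mm in y. I therefore compared the mug and coaster within the same camera. The head's top read 260–263 mm at the end against the expected 264 mm, with the cameras usually reading about 1 mm low.

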